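Find the hidden catch of the secret drawer

TASK

One of the five dark square inlays in the top of the wooden chest is the hidden catch of its secret drawer; feel across them with the fingertips, pressing each gently, until you find the one that gives, and press it so that the drawer springs out by itself. Do not pull at the drawer or press hard, then take your hand away, leaving the drawer fully out and the tools and other things on the bench where they are.

Things in the scene. Friction and masses are not known exactly. Their poses are not given: they have to be found in the camera images.
- chest: low wooden chest, 160 mm deep (x), 320 mm wide (y), 90 mm high, fixed to the bench. Origin: centre of its underside; x points to its back, y to its left, z up. Its flat pale top panel carries a row of five dark square inlays along y, 58 mm apart, each 48x48 mm and level with the panel. All five look alike: four are solid, one (any of the five, drawn anew each time) is the catch of the secret drawer. A drawer without handle fills the chest's front.
- inlay_1 (a point): centre of the top face of the far left inlay (90 mm above the bench); axes as the chest's. It may be a solid one or the catch
- inlay_2 (a point): centre of the top face of the left of the middle inlay (90 mm above the bench); axes as the chest's. It may be a solid one or the catch
- inlay_3 (a point): centre of the top face of the middle inlay (90 mm above the bench); axes as the chest's. It may be a solid one or the catch
- inlay_4 (a point): centre of the top face of the right of the middle inlay (90 mm above the bench); axes as the chest's. It may be a solid one or the catch
- inlay_5 (a point): centre of the top face of the far right inlay (90 mm above the bench); axes as the chest's. It may be a solid one or the catch
- catch (a joint): how far the catch inlay is pressed down, m: 0 level with the panel, 0.008 at its stop. A spring resists with about 2 N at first and 5.5 N at the stop; past about 0.005 the drawer is let go, and the inlay comes back up when it is let go. The solid inlays do not give at all. The fingertips must fit within the 48 mm square to push it down
- drawer (a joint): how far the drawer has come out of the chest's front, m: 0 shut, 0.08 fully out. When the catch is pressed it springs out by itself in under 1 s, towards the chest's -x, and stays out
- mug_1: white mug, 82x114x91 mm, left of the chest; origin: centre of its underside. A bystander, to be left where it is
- block_plane: block plane, 44x155x56 mm, back left; origin: centre of its underside. A bystander, to be left where it is
- screwdriver: screwdriver with an orange handle, 26x188x28 mm, front left; origin: centre of its underside. A bystander, to be left where it is
- offcut_maple: pale wooden offcut, 42x85x20 mm, just left of the chest; origin: centre of its underside. A bystander, to be left where it is
- bridge_blank: dark flat strip of wood, 32x145x10 mm, behind the chest; origin: centre of its underside. A bystander, to be left where it is
- tape_2: small roll of black tape, 55x53x19 mm, back right; origin: centre of its underside. A bystander, to be left where it is

How it is judged:
By the outcome, as a careful person would: the job done as asked, in the order asked, and still so for the second after the job is handed in, with the robot touching nothing.
It also fails if it takes over 42 s, if anything falls off the work surface, if the arm or the gripper's body presses on something with over 40 N, if the wrist force passes 120 N, or if a joint passes its speed limit or range.

ROBOT

A 7-joint arm with a two-finger parallel gripper is mounted at the origin on a cart in front of the work surface, level with it; the furniture and walls round the work are solid. World frame = base frame: x ahead of the robot, y to its left, z up, the work surface at z = 0. Lengths are in m, angles in rad, forces in N, time in s.
With the tool pointing down it reaches from about 0.4 to 0.75 m from the base axis. Payload 19.5 kg.
Tool frame: the origin (TCP) lies where the fingers leave the gripper's body, on its centre line; the fingertips stand 73 mm ahead of it and the grasp point (between the pads) lies 54 mm ahead of it; z points along the fingers, x is the direction in which the jaws open and shut, and the axes are right-handed (so a half turn about z gives the same grasp; the last joint's range is limited). The gripper opens to 85 mm and grips with 20 to 120 N. Pads are 22 mm wide; open, the fingers measure 114 mm over their backs; the gripper's body (76 mm by 85 mm) begins 54 mm behind the grasp point. The pads swing forward as they close: fully open they stand 13 mm farther back than shut.
Start: joints at [-1.269, 0.707, -0.028, 1.485, 0.022, 0.951, -0.075], TCP at [0.194, 0.541, 0.304] pointing down, gripper open.
Joint ranges: [-2.71, 2.71], [-0.32, 2.16], [-1.57, 1.52], [0, 2.45], [-1.46, 4.6], [0, 2.02], [-2.83, 2.83]. Speed limits (rad/s): [1.89, 1.89, 2.57, 2.57, 3.01, 3.01, 3.01].

INTERFACE

Orientations are given as a unit quaternion [x, y, z, w].
In Python, from station import status, eyes, order gives the robot as it stands. The module is installed in compiled form; this text tells all that it offers.
- The arm moves only by the tool servo_tool, never from a script. Its argument "targets" is a list of rows, each an object with "dp": the shift along the tool's x, y, z in m, a list of three; "delta_rot": the turn, a rotation vector about the tool's x, y, z in rad, a list of three; "hand": the opening, from 0 (shut) to 1 (fully open). A call has 1 to 8 rows; each row is the pose to reach, as a shift and turn from the pose commanded when the call began, along the tool's axes at that moment; what a row does not reach only later rows make up. A row lasts 1/8 s, in which the tool goes at most 62.5 mm and 10.7 degrees, less where a joint would pass 70% of its speed; a pose out of reach is approached as far as the arm can. A call with a gripper value outside its range is refused whole. The fingers move at their own pace and stop on an object; the grip force is fixed at half the most. Time passes only in rows, so rows that repeat a pose let the fingers close. It gives the time, the measured TCP pose, the force and the opening at its end, in the units of the state.
- status.observe(): the state, without advancing time (a new reading comes with each control period).
- eyes.camera(name): name is "scene" or "top" or "wrist"; returns a dict with "pixels" (400x640x3 uint8, red, green, blue), "z_map" (400x640 float32, m along the optical axis (not along the pixel's ray), 0 where there is no reading), "fx", "fy", "cx", "cy" (pixels), "k1" (the pictures are not rectified: a ray, as slopes to the right and down, at radius r is drawn at 1 + k1 r^2 times it, then the intrinsics apply), "R" (3x3) and "t" (3): a world point X has camera coordinates R X + t. Camera axes: x right, y down, z forward; pixel columns grow to the right and rows downward; lengths in m; the calibration is good to about 2 mm. A picture is of the moment at which its call begins.
- order.close_job(): hands the job in, once; it reports no verdict.
The state is a dict: "time": time; "joint_positions": joint angles; "joint_vel": joint speeds; "joint_torque": joint torques, N m; "tool_pos": TCP position; "orientation": TCP orientation; "force": force on the tool from outside, world axes, zero at the start; "ft_torque": the same for the moment, N m; "finger_gap": finger opening in m.
Only numpy, scipy, OpenCV 4.12 (cv2) and the standard library are available. Lean on these libraries where they do the work, as an engineer would, in place of code of your own. Each camera call takes 0.05 s, during which the arm holds its last target. There are 200 camera calls.

## Working session

There is one attempt and no reset: what is moved stays moved. The work goes in short steps, Python scripts to look and compute and a tool call to move; the robot and the scene stay as the last step left them, time stands still between calls to the robot, and variables do not carry over. Pictures are saved under pics/ and viewed, about 8 in all and at most 12, crops included, and the job is handed in when it is done.

Besides the shell and the picture viewer there is one more tool, called after "Call:" as name(argument=value, ...), one argument or row to a line, values as JSON. servo_tool: Moves the arm, as the interface text tells. Its arguments: {"type":"object","properties":{"targets":{"type":"array"}},"required":["targets"]}

```bash
mkdir -p pics
cat > h.py <<'E'
import numpy as np, cv2
from station import status, eyes, order
def world(c,u,v,z=None):
    K=np.array([[c['fx'],0,c['cx']],[0,c['fy'],c['cy']],[0,0,1.]])
    p=cv2.undistortPoints(np.array([[[u,v]]],float),K,np.array([c['k1'],0,0,0.]))[0,0]
    d=np.array([p[0],p[1],1]); R=np.array(c['R']); t=np.array(c['t'])
    if z is None: return R.T@(d*c['z_map'][int(round(v)),int(round(u))]-t)
    o=-R.T@t; r=R.T@d; return o+r*(z-o[2])/r[2]
E
python3 - <<'E'
from h import *
import pickle
for n in('scene','top'):
    c=eyes.camera(n); cv2.imwrite(f'pics/{n}0.png',c['pixels'][:,:,::-1]); pickle.dump(c,open(n+'.pkl','wb')); print(n,c['fx'],c['k1'],-np.array(c['R']).T@c['t'])
print(status.observe())
E
```

```text
scene 511.80315312983083 -0.13781177645532605 [-0.22030596  1.26384978  0.77000868]
top 510.8235574620144 0.006919287482516862 [0.30687567 0.06343822 1.48699395]
{'time': 0.1, 'joint_positions': array([-1.26867985,  0.70704473, -0.02762091,  1.4849141 ,  0.02201405,
        0.95090459, -0.07550574]), 'joint_vel': array([ 1.18637512e-03, -1.59346097e-03, -3.26113402e-04, -1.24439842e-03,
        2.05189887e-04,  5.43734940e-05,  1.12853702e-03]), 'joint_torque': array([ 3.63101994e-03, -8.84274244e+01,  1.23705089e+00, -2.36450493e+01,
        1.70689076e-02,  5.00116119e-03,  1.93173754e-06]), 'tool_pos': array([0.19376933, 0.54120608, 0.30348085]), 'orientation': array([ 8.17642520e-01,  5.75726042e-01, -3.84629544e-04,  2.93698678e-04]), 'force': array([0.17341817, 0.00769986, 0.36238429]), 'ft_torque': array([-0.01968818, -0.03776873, -0.01298492]), 'finger_gap': 0.08517550354002963}
```

View pics/top0.png

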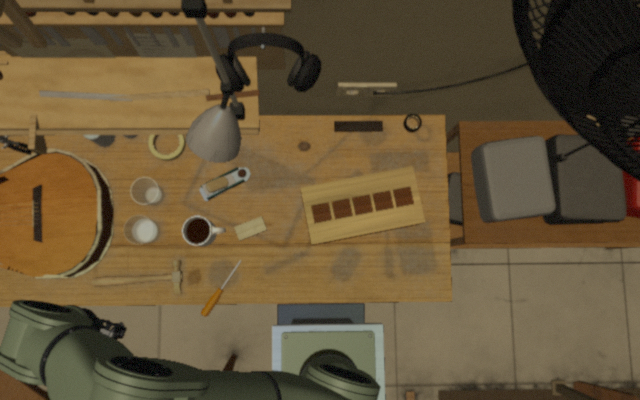

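View pics/scene0.png

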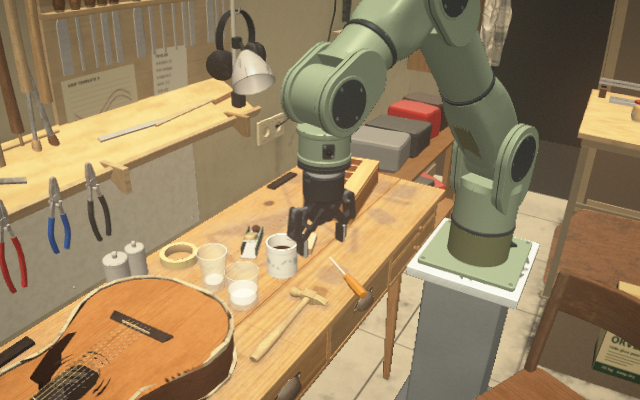

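The top view shows the chest turned slightly, with its corners near (302,188), (413,168), (425,222) and (311,243). The inlays run from (321,212) to (403,196), and +x is up in the picture. The scene view shows the open gripper above the bench near the mug. Next I'll enlarge a crop of the top view.

Run:
```python
from h import *
import pickle
c=pickle.load(open('top.pkl','rb')); im=c['pixels'][:,:,::-1]
cv2.imwrite('pics/crop.png',cv2.resize(im[155:255,290:435],None,fx=5,fy=5,interpolation=cv2.INTER_CUBIC))
# dark inlays inside the chest area
g=im.max(2).copy(); m=np.zeros_like(g); cv2.fillConvexPoly(m,np.array([[305,190],[411,171],[422,220],[313,240]]),1)
n,l,s,cen=cv2.connectedComponentsWithStats(((g<130)&(m>0)).astype(np.uint8))
P=[]
for i in range(1,n):
    if s[i,4]>80:
        p=world(c,*cen[i],z=.09); P.append(p); print(cen[i].round(1),s[i,4],p.round(4),world(c,*cen[i]).round(4))
P=np.array(sorted(P,key=lambda p:-p[1])); d=np.diff(P,axis=0); print(np.linalg.norm(d,axis=1),np.degrees(np.arctan2(P[0,0]-P[-1,0],P[0,1]-P[-1,1])))
for u,v in [(225,140),(215,120),(198,40),(200,231),(225,183),(213,300),(250,228),(235,60)]: print(u,v,world(c,u,v).round(3))
```

```text
[402.9 196.3] 345 [ 0.5027 -0.2106  0.09  ] [ 0.5023 -0.21    0.0928]
[382.6 200.1] 352 [ 0.4925 -0.1537  0.09  ] [ 0.4926 -0.1539  0.0888]
[351.6 205.6] 744 [ 0.4779 -0.0675  0.09  ] [ 0.4777 -0.0673  0.0921]
[321.1 211.9] 365 [0.4612 0.017  0.09  ] [0.4613 0.017  0.0894]
[0.08621628 0.0874312  0.05771937] -10.32303369608294
225 140 [0.559 0.217 0.505]
215 120 [0.593 0.234 0.525]
198 40 [0.761 0.272 0.512]
200 231 [0.415 0.355 0.055]
225 183 [0.553 0.289 0.037]
213 300 [0.223 0.322 0.023]
250 228 [0.425 0.219 0.019]
235 60 [0.719 0.198 0.513]
```

View pics/crop.png

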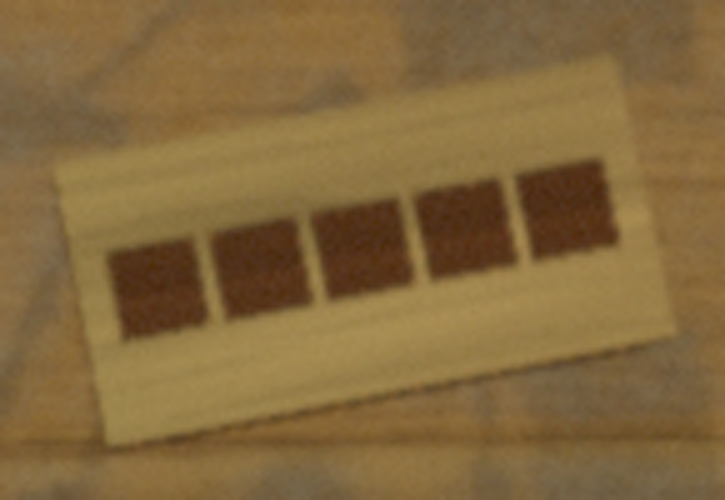

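The five inlays are collinear with 57.8 mm spacing (58 expected), a chest yaw of +10.3° and measured heights of about 90 mm. All of these agree with the description. I'll go to inlay 1 with the fingers shut, swinging inward to pass well clear of the lamp.

Call:
servo_tool(
  targets=[
    {"dp": [-0.046, 0.041, 0], "delta_rot": [0, 0, 0.12], "hand": 0},
    {"dp": [-0.09, 0.082, 0], "delta_rot": [0, 0, 0.24], "hand": 0},
    {"dp": [-0.136, 0.123, 0], "delta_rot": [0, 0, 0.36], "hand": 0},
    {"dp": [-0.18, 0.163, 0], "delta_rot": [0, 0, 0.5], "hand": 0},
    {"dp": [-0.225, 0.204, 0], "delta_rot": [0, 0, 0.6], "hand": 0},
    {"dp": [-0.26, 0.25, 0], "delta_rot": [0, 0, 0.7], "hand": 0},
    {"dp": [-0.3, 0.3, 0], "delta_rot": [0, 0, 0.85], "hand": 0},
    {"dp": [-0.34, 0.35, 0.0], "delta_rot": [0, 0, 1.047], "hand": 0},
  ],
)

```text
time: 1.1
tool_pos: [0.4079, 0.104, 0.3039]
orientation: [0.996, 0.092, 0.0, -0.0]
force: [1.5, 1.1, 0.3]
finger_gap: -0.0002
```

```bash
cat > go.py <<'E'
from h import *
import sys
from scipy.spatial.transform import Rotation as Ro
s=status.observe(); R=Ro.from_quat(s['orientation']).as_matrix()
A=np.array([.4612,.017]);B=np.array([.5027,-.2106])
k=int(sys.argv[1]); z=float(sys.argv[2]); T=np.r_[A+(B-A)*(k-1)/4,z]
yaw=np.radians(10.3); Rg=np.array([[np.cos(yaw),np.sin(yaw),0],[np.sin(yaw),-np.cos(yaw),0],[0,0,-1]])
print(s['time'],s['tool_pos'].round(4),s['force'].round(2),s['finger_gap'],'dp',(R.T@(T-s['tool_pos'])).round(4),'rot',Ro.from_matrix(R.T@Rg).as_rotvec().round(3),'j',s['joint_positions'].round(2))
E
python3 go.py 1 .2
```

```text
1.1 [0.4079 0.104  0.3039] [1.54 1.07 0.29] -0.00020632896974685823 dp [0.0365 0.0953 0.1039] rot [-0.    -0.     0.004] j [-0.45  0.5   0.2   2.01 -0.16  0.65  0.04]
```

Call:
servo_tool(
  targets=[
    {"dp": [0.018, 0.045, 0.03], "delta_rot": [0, 0, 0.004], "hand": 0},
    {"dp": [0.036, 0.095, 0.06], "delta_rot": [0, 0, 0.004], "hand": 0},
    {"dp": [0.036, 0.095, 0.1], "delta_rot": [0, 0, 0.004], "hand": 0},
    {"dp": [0.036, 0.095, 0.1], "delta_rot": [0, 0, 0.004], "hand": 0},
    {"dp": [0.036, 0.095, 0.1], "delta_rot": [0, 0, 0.004], "hand": 0},
  ],
)

```text
time: 1.72
tool_pos: [0.4605, 0.0199, 0.2051]
orientation: [0.996, 0.093, 0.0, -0.0]
force: [-0.8, -0.1, -0.2]
finger_gap: -0.0001
```

```bash
python3 go.py 1 .163
python3 - <<'E'
from h import *
c=eyes.camera('wrist'); cv2.imwrite('pics/w1.png',c['pixels'][:,:,::-1])
E
```

```text
1.725 [0.4605 0.0199 0.2051] [-0.82 -0.14 -0.22] -6.938653212513131e-05 dp [0.0001 0.0029 0.0421] rot [ 0.    -0.001  0.007] j [-0.18  0.72  0.11  2.01 -0.18  0.42  0.26]
```

View pics/w1.png

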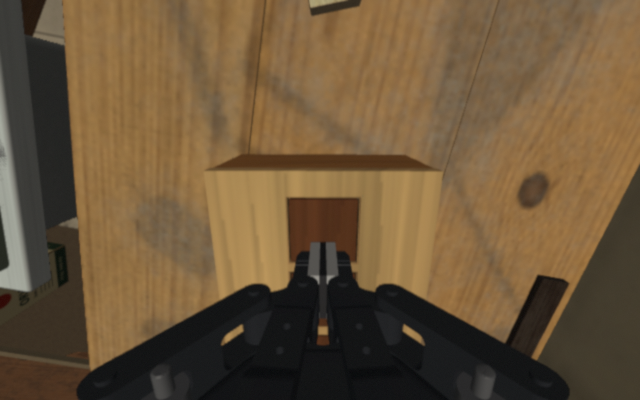

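The wrist view shows the shut fingertips (322,245) centred on inlay 1's axis, with the chest square to the hand. Now I'll descend, gently near contact.

Call:
servo_tool(
  targets=[
    {"dp": [0, 0.002, 0.015], "delta_rot": [0, 0, 0], "hand": 0},
    {"dp": [0, 0.002, 0.03], "delta_rot": [0, 0, 0], "hand": 0},
    {"dp": [0, 0.002, 0.034], "delta_rot": [0, 0, 0], "hand": 0},
    {"dp": [0, 0.002, 0.034], "delta_rot": [0, 0, 0], "hand": 0},
  ],
)

```text
time: 2.28
tool_pos: [0.4609, 0.0176, 0.1707]
orientation: [0.996, 0.093, 0.0, 0.0]
force: [0.3, 0.0, 0.5]
finger_gap: 0.0
```

```bash
python3 go.py 1 .163
```

```text
2.275 [0.4609 0.0176 0.1707] [0.32 0.05 0.47] 1.5215177601227976e-05 dp [0.0002 0.0007 0.0077] rot [ 0.    -0.001  0.006] j [-0.16  0.79  0.09  2.04 -0.19  0.33  0.27]
```

Call:
servo_tool(
  targets=[
    {"dp": [0, 0, 0.003], "delta_rot": [0, 0, 0], "hand": 0},
    {"dp": [0, 0, 0.006], "delta_rot": [0, 0, 0], "hand": 0},
    {"dp": [0, 0, 0.006], "delta_rot": [0, 0, 0], "hand": 0},
  ],
)

```text
time: 2.65
tool_pos: [0.4607, 0.0173, 0.1638]
orientation: [0.996, 0.093, -0.0, 0.0]
force: [-0.1, 0.6, 0.1]
finger_gap: 0.0004
```

Call:
servo_tool(
  targets=[
    {"dp": [0, 0, 0.001], "delta_rot": [0, 0, 0], "hand": 0},
    {"dp": [0, 0, 0.002], "delta_rot": [0, 0, 0], "hand": 0},
    {"dp": [0, 0, 0.002], "delta_rot": [0, 0, 0], "hand": 0},
  ],
)

```text
time: 3.02
tool_pos: [0.4607, 0.0173, 0.1626]
orientation: [0.996, 0.093, 0.0, -0.0]
force: [-3.8, -0.3, 21.3]
finger_gap: 0.0003
```

Inlay 1 is solid: 21 N with no give. Contact came at TCP z ≈ 0.163, as predicted. I'll lift, move over to inlay 2 and press more lightly.

Call:
servo_tool(
  targets=[
    {"dp": [0, 0, -0.02], "delta_rot": [0, 0, 0], "hand": 0},
    {"dp": [0, 0.029, -0.02], "delta_rot": [0, 0, 0], "hand": 0},
    {"dp": [0, 0.058, -0.02], "delta_rot": [0, 0, 0], "hand": 0},
    {"dp": [0, 0.058, -0.02], "delta_rot": [0, 0, 0], "hand": 0},
    {"dp": [0, 0.058, -0.01], "delta_rot": [0, 0, 0], "hand": 0},
    {"dp": [0, 0.058, -0.004], "delta_rot": [0, 0, 0], "hand": 0},
    {"dp": [0, 0.058, -0.0025], "delta_rot": [0, 0, 0], "hand": 0},
    {"dp": [0, 0.058, -0.0025], "delta_rot": [0, 0, 0], "hand": 0},
  ],
)

```text
time: 4.03
tool_pos: [0.4714, -0.0394, 0.1643]
orientation: [0.996, 0.093, -0.0, 0.0]
force: [0.2, -0.2, 0.6]
finger_gap: 0.0
```

```bash
python3 go.py 2 .163
```

```text
4.025 [ 0.4714 -0.0394  0.1643] [ 0.21 -0.18  0.62] 3.861469624297276e-05 dp [0.0001 0.0005 0.0013] rot [0.    0.    0.006] j [-0.02  0.81  0.07  2.   -0.15  0.34  0.35]
```

Call:
servo_tool(
  targets=[
    {"dp": [0, 0, 0.001], "delta_rot": [0, 0, 0], "hand": 0},
    {"dp": [0, 0, 0.0018], "delta_rot": [0, 0, 0], "hand": 0},
    {"dp": [0, 0, 0.0018], "delta_rot": [0, 0, 0], "hand": 0},
  ],
)

```text
time: 4.4
tool_pos: [0.4714, -0.0397, 0.1627]
orientation: [0.996, 0.093, 0.0, 0.0]
force: [-0.5, -0.6, 1.8]
finger_gap: 0.0001
```

Call:
servo_tool(
  targets=[
    {"dp": [0, 0, 0.0006], "delta_rot": [0, 0, 0], "hand": 0},
    {"dp": [0, 0, 0.0006], "delta_rot": [0, 0, 0], "hand": 0},
  ],
)

```text
time: 4.65
tool_pos: [0.4715, -0.0396, 0.1626]
orientation: [0.996, 0.093, 0.0, 0.0]
force: [-3.5, 1.2, 18.3]
finger_gap: 0.0001
```

Inlay 2 is solid: the force rose to 18 N for a 0.1 mm advance. On to inlay 3.

Call:
servo_tool(
  targets=[
    {"dp": [0, 0, -0.02], "delta_rot": [0, 0, 0], "hand": 0},
    {"dp": [0, 0.029, -0.02], "delta_rot": [0, 0, 0], "hand": 0},
    {"dp": [0, 0.058, -0.02], "delta_rot": [0, 0, 0], "hand": 0},
    {"dp": [0, 0.058, -0.02], "delta_rot": [0, 0, 0], "hand": 0},
    {"dp": [0, 0.058, -0.01], "delta_rot": [0, 0, 0], "hand": 0},
    {"dp": [0, 0.058, -0.004], "delta_rot": [0, 0, 0], "hand": 0},
    {"dp": [0, 0.058, -0.0015], "delta_rot": [0, 0, 0], "hand": 0},
    {"dp": [0, 0.058, -0.0015], "delta_rot": [0, 0, 0], "hand": 0},
  ],
)

```text
time: 5.65
tool_pos: [0.4821, -0.0964, 0.1633]
orientation: [0.996, 0.093, -0.0, -0.0]
force: [0.1, -0.0, 0.8]
finger_gap: -0.0
```

Call:
servo_tool(
  targets=[
    {"dp": [0, 0, 0.0005], "delta_rot": [0, 0, 0], "hand": 0},
    {"dp": [0, 0, 0.001], "delta_rot": [0, 0, 0], "hand": 0},
    {"dp": [0, 0, 0.001], "delta_rot": [0, 0, 0], "hand": 0},
  ],
)

```text
time: 6.02
tool_pos: [0.4822, -0.0966, 0.1627]
orientation: [0.996, 0.093, 0.0, 0.0]
force: [0.3, -0.5, 3.8]
finger_gap: -0.0002
```

```bash
python3 go.py 3 .163
```

```text
6.025 [ 0.4822 -0.0966  0.1627] [ 0.26 -0.51  3.81] -0.00023224818750185213 dp [-0.0002  0.0001 -0.0003] rot [ 0.    -0.     0.006] j [ 0.1   0.82  0.06  1.93 -0.12  0.39  0.43]
```

Call:
servo_tool(
  targets=[
    {"dp": [0, 0, 0.0006], "delta_rot": [0, 0, 0], "hand": 0},
    {"dp": [0, 0, 0.0006], "delta_rot": [0, 0, 0], "hand": 0},
  ],
)

```text
time: 6.28
tool_pos: [0.4822, -0.0966, 0.1626]
orientation: [0.996, 0.093, 0.0, 0.0]
force: [-3.2, 0.6, 20.4]
finger_gap: 0.0001
```

Inlay 3 is solid too (20 N, no give). On to inlay 4.

Call:
servo_tool(
  targets=[
    {"dp": [0, 0, -0.02], "delta_rot": [0, 0, 0], "hand": 0},
    {"dp": [0, 0.029, -0.02], "delta_rot": [0, 0, 0], "hand": 0},
    {"dp": [0, 0.058, -0.02], "delta_rot": [0, 0, 0], "hand": 0},
    {"dp": [0, 0.058, -0.02], "delta_rot": [0, 0, 0], "hand": 0},
    {"dp": [0, 0.058, -0.01], "delta_rot": [0, 0, 0], "hand": 0},
    {"dp": [0, 0.058, -0.004], "delta_rot": [0, 0, 0], "hand": 0},
    {"dp": [0, 0.058, -0.0015], "delta_rot": [0, 0, 0], "hand": 0},
    {"dp": [0, 0.058, -0.0015], "delta_rot": [0, 0, 0], "hand": 0},
  ],
)

```text
time: 7.28
tool_pos: [0.4928, -0.1534, 0.1633]
orientation: [0.996, 0.093, -0.0, -0.0]
force: [-0.1, 0.5, -0.9]
finger_gap: -0.0004
```

Call:
servo_tool(
  targets=[
    {"dp": [0, 0, 0.0005], "delta_rot": [0, 0, 0], "hand": 0},
    {"dp": [0, 0, 0.001], "delta_rot": [0, 0, 0], "hand": 0},
    {"dp": [0, 0, 0.001], "delta_rot": [0, 0, 0], "hand": 0},
  ],
)

```text
time: 7.65
tool_pos: [0.4929, -0.1536, 0.1627]
orientation: [0.996, 0.093, 0.0, 0.0]
force: [-0.7, 0.6, 5.1]
finger_gap: -0.0003
```

Call:
servo_tool(
  targets=[
    {"dp": [0, 0, 0.0004], "delta_rot": [0, 0, 0], "hand": 0},
    {"dp": [0, 0, 0.0004], "delta_rot": [0, 0, 0], "hand": 0},
  ],
)

```text
time: 7.9
tool_pos: [0.4929, -0.1537, 0.1626]
orientation: [0.996, 0.093, 0.0, 0.0]
force: [-1.9, 0.9, 15.4]
finger_gap: -0.0002
```

```bash
python3 go.py 4 .163
```

```text
7.9 [ 0.4929 -0.1537  0.1626] [-1.88  0.94 15.35] -0.00019048450368975423 dp [-0.0005 -0.0001 -0.0004] rot [ 0.    -0.001  0.006] j [ 0.21  0.84  0.05  1.85 -0.09  0.45  0.51]
```

Inlay 4 is solid (15 N, no give). On to inlay 5, testing it before I press.

Call:
servo_tool(
  targets=[
    {"dp": [0, 0, -0.02], "delta_rot": [0, 0, 0], "hand": 0},
    {"dp": [0, 0.029, -0.02], "delta_rot": [0, 0, 0], "hand": 0},
    {"dp": [0, 0.058, -0.02], "delta_rot": [0, 0, 0], "hand": 0},
    {"dp": [0, 0.058, -0.02], "delta_rot": [0, 0, 0], "hand": 0},
    {"dp": [0, 0.058, -0.01], "delta_rot": [0, 0, 0], "hand": 0},
    {"dp": [0, 0.058, -0.004], "delta_rot": [0, 0, 0], "hand": 0},
    {"dp": [0, 0.058, -0.0015], "delta_rot": [0, 0, 0], "hand": 0},
    {"dp": [0, 0.058, -0.0015], "delta_rot": [0, 0, 0], "hand": 0},
  ],
)

```text
time: 8.9
tool_pos: [0.5035, -0.2104, 0.1634]
orientation: [0.996, 0.093, -0.0, -0.0]
force: [1.0, -0.4, 0.3]
finger_gap: 0.0001
```

Call:
servo_tool(
  targets=[
    {"dp": [0, 0, 0.0005], "delta_rot": [0, 0, 0], "hand": 0},
    {"dp": [0, 0, 0.001], "delta_rot": [0, 0, 0], "hand": 0},
    {"dp": [0, 0, 0.001], "delta_rot": [0, 0, 0], "hand": 0},
  ],
)

```text
time: 9.28
tool_pos: [0.5036, -0.2107, 0.1627]
orientation: [0.996, 0.093, 0.0, 0.0]
force: [-0.2, -0.0, 1.0]
finger_gap: -0.0001
```

Call:
servo_tool(
  targets=[
    {"dp": [0, 0, 0.0006], "delta_rot": [0, 0, 0], "hand": 0},
    {"dp": [0, 0, 0.0006], "delta_rot": [0, 0, 0], "hand": 0},
  ],
)

```text
time: 9.52
tool_pos: [0.5036, -0.2107, 0.162]
orientation: [0.996, 0.093, 0.0, 0.0]
force: [-0.5, -0.4, 2.8]
finger_gap: -0.0001
```

```bash
python3 go.py 5 .163
```

```text
9.525 [ 0.5036 -0.2107  0.162 ] [-0.52 -0.43  2.79] -9.409205352830026e-05 dp [-0.0008 -0.0002 -0.001 ] rot [ 0.    -0.     0.006] j [ 0.32  0.87  0.04  1.74 -0.06  0.53  0.58]
```

Inlay 5 gives: z is down to 0.162 at only 2.8 N. I'll press it to about 6.3 mm, short of its stop.

Call:
servo_tool(
  targets=[
    {"dp": [0, 0, 0.0015], "delta_rot": [0, 0, 0], "hand": 0},
    {"dp": [0, 0, 0.003], "delta_rot": [0, 0, 0], "hand": 0},
    {"dp": [0, 0, 0.0045], "delta_rot": [0, 0, 0], "hand": 0},
    {"dp": [0, 0, 0.0055], "delta_rot": [0, 0, 0], "hand": 0},
    {"dp": [0, 0, 0.0055], "delta_rot": [0, 0, 0], "hand": 0},
    {"dp": [0, 0, 0.0055], "delta_rot": [0, 0, 0], "hand": 0},
  ],
)

```text
time: 10.28
tool_pos: [0.5036, -0.2106, 0.1565]
orientation: [0.996, 0.093, 0.0, 0.0]
force: [0.9, 0.3, 3.7]
finger_gap: 0.0002
```

Call:
servo_tool(
  targets=[
    {"dp": [0, 0, 0], "delta_rot": [0, 0, 0], "hand": 0},
    {"dp": [0, 0, 0], "delta_rot": [0, 0, 0], "hand": 0},
    {"dp": [0, 0, 0], "delta_rot": [0, 0, 0], "hand": 0},
    {"dp": [0, 0, 0], "delta_rot": [0, 0, 0], "hand": 0},
    {"dp": [0, 0, 0], "delta_rot": [0, 0, 0], "hand": 0},
    {"dp": [0, 0, 0], "delta_rot": [0, 0, 0], "hand": 0},
  ],
)

```text
time: 11.02
tool_pos: [0.5035, -0.2107, 0.1565]
orientation: [0.996, 0.093, 0.0, 0.0]
force: [1.3, 0.5, 3.8]
finger_gap: -0.0
```

Call:
servo_tool(
  targets=[
    {"dp": [0, 0, -0.01], "delta_rot": [0, 0, 0], "hand": 0},
    {"dp": [0, 0, -0.03], "delta_rot": [0, 0, 0], "hand": 0},
    {"dp": [0, 0, -0.07], "delta_rot": [0, 0, 0], "hand": 0},
    {"dp": [0, 0, -0.12], "delta_rot": [0, 0, 0], "hand": 0},
    {"dp": [0, 0, -0.12], "delta_rot": [0, 0, 0], "hand": 0},
    {"dp": [0, 0, -0.12], "delta_rot": [0, 0, 0], "hand": 0},
  ],
)

```text
time: 11.78
tool_pos: [0.5031, -0.2105, 0.2764]
orientation: [0.996, 0.093, -0.0, -0.0]
force: [-0.6, -0.3, -1.3]
finger_gap: 0.0002
```

```bash
python3 go.py 5 .163
python3 - <<'E'
from h import *
import pickle
c=eyes.camera('top'); cv2.imwrite('pics/top1.png',cv2.resize(c['pixels'][100:300,190:440,::-1],None,fx=3,fy=3)); pickle.dump(c,open('top1.pkl','wb'))
E
```

```text
11.775 [ 0.5031 -0.2105  0.2764] [-0.64 -0.33 -1.33] 0.00016264323676329763 dp [-0.0003  0.      0.1134] rot [-0.     0.001  0.006] j [ 0.31  0.7   0.06  1.63 -0.05  0.81  0.57]
```

View pics/top1.png

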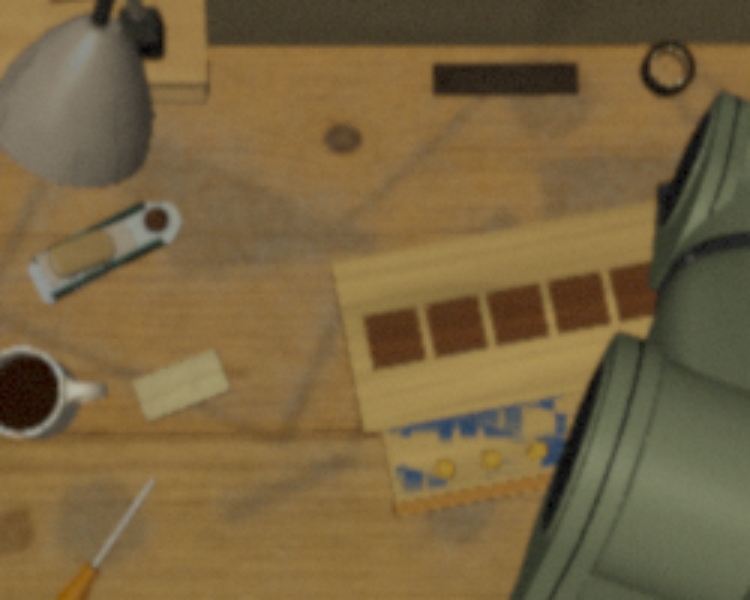

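The drawer is out: its front edge runs from (397,513) to (545,482) in the crop, with gold items inside, and the bystanders look undisturbed. I'll lift the hand a little further, then check how far the drawer is out and whether anything moved.

Call:
servo_tool(
  targets=[
    {"dp": [0, 0, -0.04], "delta_rot": [0, 0, 0], "hand": 0},
    {"dp": [0, 0, -0.08], "delta_rot": [0, 0, 0], "hand": 0},
    {"dp": [0, 0, -0.08], "delta_rot": [0, 0, 0], "hand": 0},
    {"dp": [0, 0, -0.08], "delta_rot": [0, 0, 0], "hand": 0},
  ],
)

```text
time: 12.32
tool_pos: [0.5032, -0.2105, 0.3554]
orientation: [0.996, 0.093, -0.001, -0.0]
force: [0.6, -0.2, -0.3]
finger_gap: 0.0
```

Run:
```python
from h import *
import pickle
a=pickle.load(open('top.pkl','rb')); c=eyes.camera('top')
px=lambda x,y:(190+x/3,100+y/3)
f=np.array([np.cos(np.radians(10.3)),np.sin(np.radians(10.3))])
o=np.array([.482,-.0968])
for q in [(400,509),(470,492),(520,480)]:
    u,v=px(*q); p=world(c,u,v); print('drawer edge',p.round(3),'from chest centre along x',((p[:2]-o)@f).round(4))
d=np.abs(a['pixels'].astype(int)-c['pixels']).max(2)
for n,(x0,x1,y0,y1) in dict(mug=(180,224,212,248),plane=(196,254,163,202),screw=(198,244,258,318),offcut=(232,270,213,242),blank=(330,388,116,136),tape=(400,424,110,135)).items():
    print(n,(d[y0:y1,x0:x1]>40).sum())
s=status.observe(); print(s['time'],s['tool_pos'],s['force'],s['joint_vel'].round(3))
```

```text
drawer edge [0.303 0.012 0.075] from chest centre along x -0.1561
drawer edge [ 0.318 -0.052  0.075] from chest centre along x -0.1532
drawer edge [ 0.329 -0.098  0.075] from chest centre along x -0.1512
mug 0
plane 0
screw 0
offcut 0
blank 0
tape 0
12.375 [ 0.50323953 -0.21050964  0.3552172 ] [-0.41143549  0.09313548 -0.54709328] [-0.     0.003  0.002 -0.003 -0.001  0.001 -0.   ]
```

```bash
python3 -c "
from station import order
print(order.close_job())"
```

```text
the job is handed in; nothing more can be done
None
```

The secret drawer is open, and the job was handed in at about 12.4 s of the 42 s allowed.

- **Finding the catch:** I felt inlays 1 to 5 with shut fingertips. Inlays 1–4 did not give, reading 15–21 N at the wrist on those touches, somewhat firmer than I had aimed for. Inlay 5, the far right one, gave at about 3 N.
- **Opening the drawer:** I pressed inlay 5 about 6.5 mm at under 4 N. The drawer came out by itself, and I never touched it.
- **Drawer position:** Points picked a few pixels inside the drawer's front edge measured 151–156 mm from the chest centre, against 160 mm for fully out. Allowing about 4 mm for that offset at the left end, where I measured 156 mm, puts the edge at about 160 mm. The right part of the drawer was hidden by the arm in the top picture, so I did not see it.
- **Other things on the bench:** The before-and-after top pictures show no changed pixels around any of the six bystanders.
- **Hand:** It was raised about 0.19 m above the chest and at rest. The wrist force was within noise of zero.

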